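# Loose caps among the doll painter's paint jars

### The job

Check the caps of the two square paint jars: pinch each cap and give it a gentle twist of about 45 degrees, either way; a tight cap takes its jar round with it, a loose one turns on its jar. Stand any jar whose cap is loose upright in the red rework tray, setting it down rather than dropping it, and leave a jar whose cap is tight standing in its place. Do not turn jars or caps back: the turn shows that they have been checked.

Things in the scene. Friction and masses are not known exactly. Their poses are not given: they have to be found in the camera images.
- jar_a: white square paint jar, body 58 x 58 mm, 46 mm high, blue label on its -x side. Round white ribbed screw cap, 48 mm across, from 56 to 82 mm above the underside, blue stripe on top. 0.3 to 0.5 kg. Origin at the centre of the underside, z up the cap axis. Stands loose on the bench. Pinching the cap carries the whole jar: even a loose cap never comes off.
- jar_b: the other paint jar, alike in look and size. Either jar may be the nearer to the tray; both stand to the tray's left (+y), 110 mm or more apart, and start with their sides square with the tray's to within 3 degrees.
- cap_a (a joint): turn of jar A's cap on its jar, rad, counter-clockwise from above positive; within 0.05 of 0 at the start, when the stripe points at the label. A loose cap turns easily, up to 1.2 rad either way, while its jar stays still, and stays where left. A tight cap gives at most 0.06 rad from 0, then takes the whole jar round with it on the bench.
- cap_b (a joint): turn of jar B's cap on its jar, read as for jar A's.
- tray: the rework tray: a red open plastic tray fixed on the bench, 150 (x) x 190 (y) mm outside, 30 mm high, walls and floor 5 mm thick, empty. Origin at the centre of the underside; its x points away from the robot, turned by up to 9 degrees.
Not all that is in view belongs to the job. Leave any green look-alike of the jar_a alone.

How it is judged:
By the outcome, as a careful person would: the job done as asked, in the order asked, and still so for the second after the job is handed in, with the robot touching nothing.
It also fails if it takes over 42 s, if anything falls off the work surface, if the arm or the gripper's body presses on something with over 40 N, if the wrist force passes 120 N, or if a joint passes its speed limit or range.

### The arm

A 6-joint arm with a two-finger parallel gripper is mounted at the origin on the work surface. World frame = base frame: x ahead of the robot, y to its left, z up, the work surface at z = 0. Lengths are in mm, angles in rad, forces in N, time in s.
With the tool pointing down it reaches from about 250 to 775 mm from the base axis. Payload 8.9 kg.
Tool frame: the origin (TCP) lies on the centre line of the jaws, within the pads' length; the fingertips stand 19 mm ahead of it and the grasp point (between the pads) is the TCP (arm.tcp_to_tips is the distance from the TCP to the fingertips, in mm); z points along the fingers, y is the line along which they close (so a half turn about z gives the same grasp; the last joint's range is limited). The gripper opens to 85 mm and grips with 20 to 120 N. Pads are 22 mm wide; open, the fingers measure 114 mm over their backs; the gripper's body (76 mm by 85 mm) begins 54 mm behind the grasp point. The pads swing forward as they close: fully open they stand 13 mm farther back than shut.
Start: joints at [-1.297, 0.291, -0.153, 1.127, 0, 1.431], TCP at [210.619, -480.899, 250.305] pointing down, gripper open.
Joint ranges: [-2.52, 2.52], [-0.91, 1.74], [-1.3, 1.37], [-1.96, 2.02], [-1.52, 1.47], [-3.14, 3.14]. Speed limits (rad/s): [2.22, 2.22, 2.79, 3.14, 3.14, 3.14].

### API

Orientations are given as [roll, pitch, yaw] about the fixed x, y, z axes, in that order (R = Rz(yaw) Ry(pitch) Rx(roll)).
In Python, from cell import arm gives the robot as it stands.
- The arm moves only by the tool send_rows, never from a script. Its argument "motion" is a list of rows, each a list of 4 numbers: the shift along the tool's x, y, z in m, then the turn about the tool's z in degrees. In form: [[dx, dy, dz, roll], ...]. A call has 1 to 8 rows; each row shifts and turns the commanded pose from where the row before left it, along the tool's axes as they then stand; what a row does not reach is not made up. A row lasts 1/10 s, in which the tool goes at most 50 mm and 8.59 degrees, less where a joint would pass 70% of its speed; a pose out of reach is approached as far as the arm can. A call is refused whole if a number of a shift passes 0.05 or a number of a turn 8.59, either way. A call with a gripper value outside its range is refused whole. "hand" is the opening, from 0 (shut) to 1 (fully open), set as the call begins (left out, the last holds). The fingers move at their own pace and stop on an object; "squeeze" is the grip in N (left out, the last holds). Time passes only in rows, so rows that do not move let the fingers close. It gives the time, the measured TCP pose, the force, the opening and the grip force at its end, in the units of the state.
- arm.get_obs(): the state, without advancing time (a new reading comes with each control period).
- arm.camera(name): name is "scene" or "top" or "wrist"; returns the picture (480x640x3 uint8, red, green, blue); there is no depth.
- arm.get_calibration(name): a dict with "vfov" (degrees; the focal length in pixels is half the picture's height over the tangent of half this angle, whatever the lens; pixels are square), "cx", "cy" (the principal point, pixels), "extrinsics" (4x4, takes a point from camera to world coordinates); the wrist camera has in their place "mount" (4x4, takes a point from camera to tool coordinates, whose origin is the TCP and whose axes are the flange's). Camera axes: x right, y up, looking along -z (the intrinsics and any distortion apply to the point x, -y, -z); pixel columns grow to the right and rows downward; lengths in mm; the calibration is good to about 2 mm. A picture is of the moment at which its call begins: read the wrist's pose just before it. get_calibration takes no time and is no camera call.
- arm.finish_job(): hands the job in; it is judged then, once.
The state is a dict: "clock": time; "qpos": joint angles; "qvel": joint speeds; "effort": joint torques, N m; "position": TCP position; "tcp_rot": TCP orientation; "force": force on the tool from outside, world axes, zero at the start; "wrist_torque": the same for the moment, N m; "gripper_width": finger opening in mm; "grasp_force": force on a finger pad.
Only numpy, scipy, OpenCV 4.12 (cv2) and the standard library are available. Lean on these libraries where they do the work, as an engineer would, in place of code of your own. Each camera call takes 0.05 s, during which the arm holds its last target. There are 200 camera calls.

## Working session

There is one attempt and no reset: what is moved stays moved. The work goes in short steps, Python scripts to look and compute and a tool call to move; the robot and the scene stay as the last step left them, time stands still between calls to the robot, and variables do not carry over. Pictures are saved under pics/ and viewed, at most 10 in all, crops included, and the job is handed in when it is done.

Besides the shell and the picture viewer there is one more tool, called after "Call:" by a JSON object that holds its "op" and its "data". send_rows: Moves the arm, as the interface text tells. Its arguments: {"type":"object","properties":{"motion":{"type":"array"},"hand":{"type":"number"},"squeeze":{"type":"number"}},"required":["motion"]}

```bash
mkdir -p pics; ls; python3 - <<'E'
from cell import arm
import cv2,numpy as np
for n in("scene","top"):
    im=arm.camera(n); cv2.imwrite(f"pics/{n}0.png",im[...,::-1])
    print(n,arm.get_calibration(n))
print(arm.get_calibration("wrist")); print(arm.get_obs())
E
```

```text
pics
scene {'vfov': 44.97423674049119, 'cx': 325.5131236821283, 'cy': 245.91881078726368, 'extrinsics': array([[ 8.10252323e-01, -4.31901725e-01,  3.96171771e-01,
         9.14072654e+02],
       [ 5.85822350e-01,  6.16924811e-01, -5.25562510e-01,
        -4.88230309e+02],
       [-1.74168404e-02,  6.57924523e-01,  7.52882445e-01,
         7.97311438e+02],
       [ 0.00000000e+00,  0.00000000e+00,  0.00000000e+00,
         1.00000000e+00]])}
top {'vfov': 42.52999885842887, 'cx': 311.7383341344637, 'cy': 237.5772689158886, 'extrinsics': array([[ 5.77713138e-03,  9.88916187e-01, -1.48362396e-01,
         4.13641290e+02],
       [-9.99916141e-01,  7.43243740e-03,  1.06051856e-02,
         9.35649224e+00],
       [ 1.15903339e-02,  1.48288687e-01,  9.88876195e-01,
         8.99380270e+02],
       [ 0.00000000e+00,  0.00000000e+00,  0.00000000e+00,
         1.00000000e+00]])}
{'vfov': 67.2319600244232, 'cx': 312.1324013189191, 'cy': 240.11710980037418, 'mount': array([[-7.79049689e-04,  9.65254898e-01,  2.61308963e-01,
         6.63603428e+01],
       [ 9.99999195e-01,  1.01377149e-03, -7
[... 194 characters left out ...]
1.00000000e+00]])}
{'clock': 0.1, 'qpos': array([-1.29726955e+00,  2.91197477e-01, -1.54052938e-01,  1.12670351e+00,
       -6.64533633e-06,  1.43149071e+00]), 'qvel': array([-0.00170423, -0.00171903,  0.00212001, -0.00030463,  0.0017691 ,
       -0.00106921]), 'effort': array([ 1.33133457e-03, -5.37977457e+01,  3.31919575e+01,  9.27435060e-03,
       -1.65387842e-04,  1.11887562e-05]), 'position': array([ 210.52994606, -480.53137518,  249.80269361]), 'tcp_rot': array([-3.14044534e+00, -1.54158297e-04,  4.12832314e-01]), 'force': array([0.07757981, 0.17511472, 0.49415863]), 'wrist_torque': array([-0.05528527, -0.01977653, -0.0270129 ]), 'grasp_force': 0.0, 'gripper_width': 85.39268472056557}
```

View pics/top0.png

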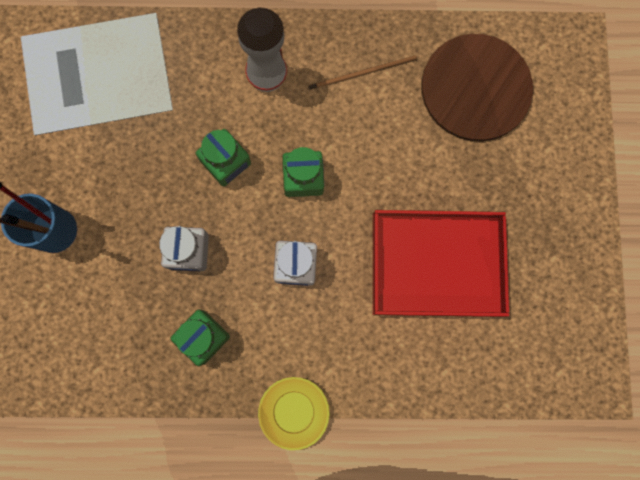

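View pics/scene0.png

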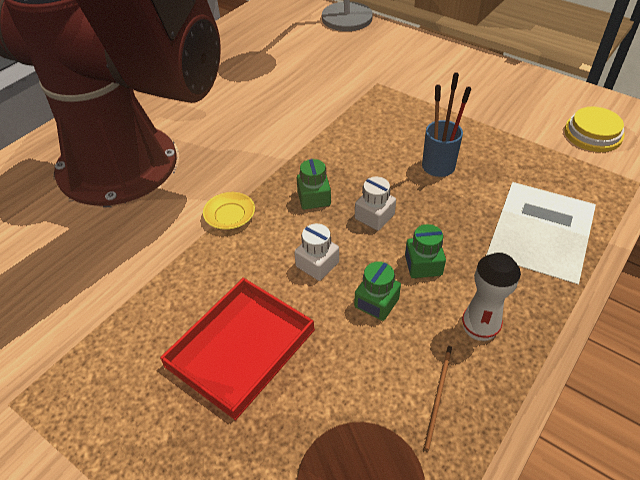

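Top view: white jar caps are at about (179,245) and (295,260), and the tray corners at about (375,211), (505,212), (509,316) and (374,316). The green jars are look-alikes. In the scene view the white caps are at about (376,187) and (316,238).

```bash
cat > h.py <<'E'
import numpy as np,cv2
from cell import arm
def ray(name,uv,z,pose=None):
    c=arm.get_calibration(name); f=240/np.tan(np.radians(c['vfov']/2))
    if name=='wrist':
        from scipy.spatial.transform import Rotation as R
        T=np.eye(4);T[:3,:3]=R.from_euler('xyz',pose['tcp_rot']).as_matrix();T[:3,3]=pose['position'];E=T@c['mount']
    else:E=c['extrinsics']
    d=E[:3,:3]@np.array([(uv[0]-c['cx'])/f,-(uv[1]-c['cy'])/f,-1]); o=E[:3,3]
    return (o+d*(z-o[2])/d[2])
def blue(im,box):
    u0,v0,u1,v1=box; s=im[v0:v1,u0:u1].astype(int)
    m=(s[...,2]-s[...,0]>50)
    v,u=np.nonzero(m); return np.c_[u+u0,v+v0]
def togo(o,target,yaw=None):
    "shift in tool xy (m) + down, turn deg, from obs"
    y=o['tcp_rot'][2]; d=np.array(target)-o['position']
    return np.round([ (np.cos(y)*d[0]+np.sin(y)*d[1]),(np.sin(y)*d[0]-np.cos(y)*d[1]),-d[2], 0 if yaw is None else -np.degrees(yaw-y)],1)
E
python3 - <<'E'
from h import *
o=arm.get_obs()
for n,boxes in(("top",[(160,222,198,268),(278,238,314,282)]),("scene",[(360,174,392,200),(302,224,332,250)])):
    im=cv2.imread(f"pics/{n}0.png")[...,::-1]
    for b in boxes:
        p=blue(im,b); c,(w,h),a=cv2.minAreaRect(p.astype(np.float32)); 
        P=np.array([ray(n,q,82) for q in p])[:,:2]; C=P.mean(0); _,s,V=np.linalg.svd(P-C,full_matrices=False)
        print(n,len(p),p.mean(0).round(1),C.round(1),"axis deg",np.degrees(np.arctan2(*V[0][::-1])).round(1),"len",np.ptp((P-C)@V[0]).round(1))
for q in[(374,211),(505,211),(509,316),(374,316)]:print('tray top',ray('top',q,30).round(1))
for q in[(244,279),(314,323),(236,415),(163,358)]:print('tray scene',ray('scene',q,30).round(1))
E
```

```text
top 50 [176.9 242.7] [528.  180.6] axis deg 176.3 len 39.3
top 56 [294.5 258.1] [508.4  23.4] axis deg -179.6 len 38.9
scene 41 [377.  184.9] [528.1 182.5] axis deg -4.1 len 40.9
scene 58 [315.8 233.2] [507.8  24.7] axis deg -0.9 len 40.9
tray top [583.4 -89.2  30. ]
tray top [ 584.9 -278.1   30. ]
tray top [ 434.8 -277.6   30. ]
tray top [433.7 -87.8  30. ]
tray scene [441.4 -90.9  30. ]
tray scene [589.9 -93.7  30. ]
tray scene [ 592.1 -280.4   30. ]
tray scene [ 440.8 -276.    30. ]
```

Call:
{"op": "send_rows", "data": {"motion": [[0,0,0,-7.1],[0,0,0,-7.1],[0,0,0,-7.1],[0.0436,-0.0112,0,0],[0.0436,-0.0112,0,0],[0.0436,-0.0112,0,0],[0.0436,-0.0112,0,0],[0.0436,-0.0112,0,0]], "hand": 1}}

```text
clock: 0.9
position: [325.7, -285.5, 250.1]
tcp_rot: [-3.141, -0.0, 0.784]
force: [0.6, 0.3, 0.4]
gripper_width: 85.8
grasp_force: 0.0
```

Call:
{"op": "send_rows", "data": {"motion": [[0.0436,-0.0112,0.006,0],[0.0436,-0.0112,0.006,0],[0.0436,-0.0112,0.006,0],[0.0436,-0.0112,0.006,0],[0.0436,-0.0112,0.006,0],[0.0436,-0.0112,0.006,0],[0.0436,-0.0112,0.006,0],[0.0436,-0.0112,0.006,0]]}}

```text
clock: 1.7
position: [509.4, 24.5, 201.9]
tcp_rot: [-3.141, 0.0, 0.785]
force: [0.5, -0.8, -0.6]
gripper_width: 85.4
grasp_force: 0.0
```

```bash
cat > look.py <<'E'
import sys
from h import *
arm.camera("wrist"); o=arm.get_obs(); im=arm.camera("wrist"); cv2.imwrite(f"pics/{sys.argv[1]}.png",im[...,::-1])
print(o['clock'],o['position'].round(1),o['tcp_rot'].round(3),o['qpos'].round(2))
p=blue(im,(0,0,640,480)); m=np.zeros((480,640),np.uint8); m[p[:,1],p[:,0]]=1
n,l,st,c=cv2.connectedComponentsWithStats(m)
for i in range(1,n):
    if st[i,4]>150:
        v,u=np.nonzero(l==i);P=np.array([ray('wrist',q,82,o) for q in zip(u,v)])[:,:2];C=P.mean(0)
        _,s,V=np.linalg.svd(P-C,full_matrices=False);t=(P-C)@V[0]
        print(st[i],c[i].round(),C.round(1),np.degrees(np.arctan2(*V[0][::-1])).round(1),'len',np.ptp(t).round(1),togo(o,[*C,82]))
E
python3 look.py w1
```

```text
1.75 [511.8  29.2 201. ] [-3.14e+00 -3.00e-03  7.88e-01] [-0.09  0.3  -0.27  0.99  0.    2.27]
[130  28  54  58 767] [157.  57.] [527.4 178.8] 176.5 len 42.6 [117.  -94.5 119.    0. ]
[445  98  53  55 756] [471. 125.] [638.8  11.6] -86.5 len 43.5 [ 77.1 102.4 119.    0. ]
[ 40 222  64  11 594] [ 72. 227.] [402.2 153. ] 136.9 len 43.4 [  10.4 -164.9  119.     0. ]
[292 230  48  46 482] [316. 253.] [508.   21.3] 179.6 len 42.1 [ -8.3   2.9 119.    0. ]
```

View pics/w1.png

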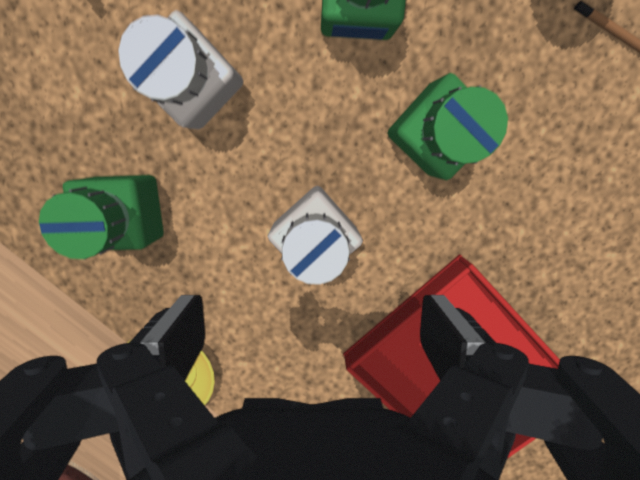

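The target cap is centred at about (316,253), and the second white cap at (157,57). The way down is clear.

Call:
{"op": "send_rows", "data": {"motion": [[-0.007,0.0015,0.02,0],[0,0,0.02,0],[0,0,0.02,0],[0,0,0,0],[0,0,0,0]]}}

```text
clock: 2.3
position: [504.7, 16.3, 142.5]
tcp_rot: [-3.141, 0.001, 0.784]
force: [-0.3, -0.1, 0.2]
gripper_width: 85.5
grasp_force: 0.0
```

```bash
python3 look.py w2; python3 -c "
from h import *
print(togo(arm.get_obs(),[508,22.3,70]))"
```

```text
2.35 [505.2  16.3 143.1] [ 3.141 -0.     0.784] [-0.11  0.34 -0.38  0.85 -0.    2.24]
[ 51   0  41  35 644] [69. 14.] [514.6 179.8] 171.6 len 21.2 [ 122.1 -109.2   61.1    0. ]
[ 482   48   70   76 1435] [516.  86.] [639.3  11.9] -86.6 len 43.9 [91.8 97.7 61.1  0. ]
[  0 218  30  14 367] [ 14. 225.] [413.1 143.6] 139.9 len 15.8 [  24.7 -155.2   61.1    0. ]
[ 6.  -2.5 73.3  0. ]Traceback (most recent call last):
  File "look.py", line 9, in <module>
    v,u=np.nonzero(l==i);P=np.array([ray('wrist',q,82,o) for q in zip(u,v)])[:,:2];C=P.mean(0)
                                     ~~~^^^^^^^^^^^^^^^^
  File "h.py", line 4, in ray
    c=arm.get_calibration(name); f=240/np.tan(np.radians(c['vfov']/2))
ValueError: time passes only in moves, steps and waits
```

```bash
sed -i 's/^def ray/from functools import lru_cache\n@lru_cache(None)\ndef cal(n): return arm.get_calibration(n)\ndef ray/; s/c=arm.get_calibration(name)/c=cal(name)/' h.py; python3 look.py w3; python3 -c "
from h import *
print(togo(arm.get_obs(),[508,22.3,70]))"
```

```text
2.45 [505.7  16.3 143.4] [ 3.14e+00 -1.00e-03  7.84e-01] [-0.11  0.34 -0.38  0.85 -0.    2.24]
[ 51   0  41  36 665] [69. 15.] [515.  179.8] 172.0 len 21.5 [ 122.1 -109.1   61.4    0. ]
[ 481   49   70   76 1421] [515.  87.] [639.3  12. ] -86.6 len 44.0 [91.5 97.5 61.4  0. ]
[  0 219  30  14 361] [ 14. 225.] [413.3 143.5] 138.1 len 15.4 [  24.4 -155.3   61.4    0. ]
[275 229  65  61 904] [307. 259.] [508.5  21.7] 179.4 len 43.3 [ 5.8 -1.8 61.4  0. ]
[ 5.9 -2.5 73.3  0. ]
```

Call:
{"op": "send_rows", "data": {"motion": [[0.0058,-0.0021,0.015,0],[0,0,0.02,0],[0,0,0.02,0],[0,0,0.018,0],[0,0,0,0],[0,0,0,0]]}}

```text
clock: 3.1
position: [507.9, 22.1, 69.9]
tcp_rot: [3.141, -0.0, 0.785]
force: [0.4, -0.2, 0.5]
gripper_width: 86.0
grasp_force: 0.0
```

Call:
{"op": "send_rows", "data": {"motion": [[0,0,0,0],[0,0,0,0],[0,0,0,0],[0,0,0,0],[0,0,0,0],[0,0,0,0]], "hand": 0.4, "squeeze": 30}}

```text
clock: 3.7
position: [508.1, 22.2, 70.1]
tcp_rot: [3.141, -0.001, 0.785]
force: [-2.0, 0.7, 6.9]
gripper_width: 47.2
grasp_force: 31.8
```

Call:
{"op": "send_rows", "data": {"motion": [[0,0,0,-5.6],[0,0,0,-5.6],[0,0,0,-5.6],[0,0,0,-5.6],[0,0,0,-5.6],[0,0,0,-5.6],[0,0,0,-5.7],[0,0,0,-5.7]]}}

```text
clock: 4.5
position: [508.6, 21.9, 70.1]
tcp_rot: [3.139, 0.001, 1.574]
force: [-0.7, -0.4, 4.0]
gripper_width: 47.2
grasp_force: 31.7
```

Call:
{"op": "send_rows", "data": {"motion": [[0,0,0,0],[0,0,0,0]]}}

```text
clock: 4.7
position: [508.6, 22.0, 70.1]
tcp_rot: [3.14, 0.0, 1.567]
force: [0.0, 0.1, 6.6]
gripper_width: 47.2
grasp_force: 31.9
```

```bash
python3 - <<'E'
from h import *
print(arm.get_obs()['wrist_torque'])
a=arm.camera("scene")[180:300,260:380]; b=arm.camera("wrist")
b=b[120:420,150:500]
a=cv2.resize(a,(350,350),interpolation=cv2.INTER_CUBIC)
cv2.imwrite("pics/t1.png",np.vstack([a,b])[...,::-1][:600])
E
```

```text
[-0.11742433 -0.17609692  0.06252362]
```

View pics/t1.png

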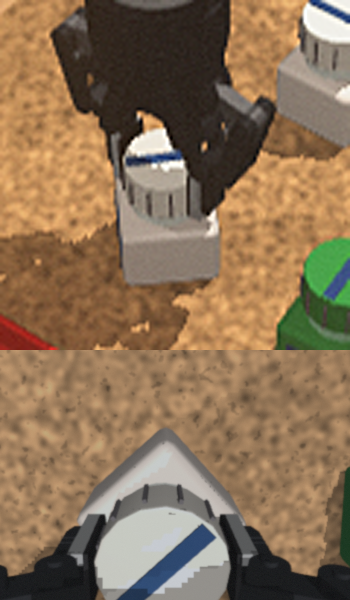

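The cap stripe and the jar both still sit at 45° to the gripper: the jar's corner points up in the wrist view and a face now looks at the scene camera. So this jar turned with its cap, and the cap is tight. I'll release it, leave it standing and go on to the second jar.

Call:
{"op": "send_rows", "data": {"motion": [[0,0,0,0],[0,0,0,0],[0,0,0,0],[0,0,0,0],[0,0,0,0]], "hand": 1}}

```text
clock: 5.3
position: [507.5, 22.2, 69.2]
tcp_rot: [-3.141, -0.0, 1.57]
force: [-1.5, -0.2, -0.7]
gripper_width: 85.5
grasp_force: 0.0
```

Call:
{"op": "send_rows", "data": {"motion": [[0,0,-0.015,0],[0,0,-0.03,0],[0,0,-0.04,0],[0,0,-0.035,0],[0,0,0,0],[0,0,0,0]]}}

```text
clock: 5.9
position: [508.0, 22.1, 189.7]
tcp_rot: [3.14, 0.0, 1.57]
force: [-0.1, -0.6, -1.2]
gripper_width: 85.4
grasp_force: 0.0
```

```bash
python3 look.py w4; python3 -c "
from h import *
print(togo(arm.get_obs(),[527.5,180,145]))"
```

```text
5.95 [507.2  22.2 188.7] [-3.141 -0.     1.57 ] [-0.1   0.3  -0.31  0.96 -0.    1.47]
[ 94   0  67  57 909] [129.  26.] [404.1 151.9] -42.2 len 41.9 [ 129.6 -103.3  106.7    0. ]
[542  39  70  63 935] [577.  70.] [662.9 128.3] -138.2 len 43.8 [106.3 155.6 106.7   0. ]
[289 222  52  49 575] [314. 246.] [509.   21.3] -135.5 len 43.1 [ -0.9   1.8 106.7   0. ]
[501 228  15  63 639] [508. 259.] [639.   12.2] -86.5 len 43.7 [ -9.9 131.8 106.7   0. ]
[157.8  20.5  43.2   0. ]
```

View pics/w4.png

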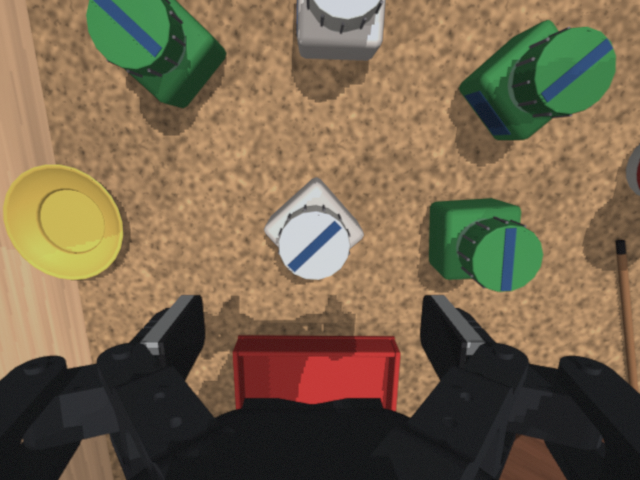

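Call:
{"op": "send_rows", "data": {"motion": [[0.04,0.005,0,0],[0.04,0.005,0,0],[0.04,0.005,0,0],[0.038,0.0055,0.015,0],[0,0,0.02,0],[0,0,0.005,0],[0,0,0,0],[0,0,0,0]]}}

```text
clock: 6.8
position: [528.2, 179.4, 149.4]
tcp_rot: [-3.141, 0.0, 1.569]
force: [0.8, 0.5, -0.2]
gripper_width: 85.6
grasp_force: 0.0
```

```bash
python3 look.py w5
```

```text
6.85 [528.6 179.5 149.8] [ 3.141 -0.     1.569] [ 0.2   0.43 -0.23  0.91 -0.    1.77]
[270 258  78  14 826] [308. 265.] [527.  179.1] -3.4 len 43.3 [-0.4 -1.5 67.8  0. ]
[ 58 280  70  55 831] [ 92. 307.] [402.2 153.5] -43.1 len 43.7 [ -26.2 -126.3   67.8    0. ]
[522 320  50  38 526] [547. 338.] [668.  132.4] -138.4 len 30.4 [-46.7 139.6  67.8   0. ]
```

The picture shows the first jar (314,246) standing at 45° to the tray, so its cap is tight. The gripper is now over the second jar. I'll go down, pinch and twist.

Call:
{"op": "send_rows", "data": {"motion": [[0,-0.0012,0.02,0],[0,0,0.02,0],[0,0,0.02,0],[0,0,0.0195,0],[0,0,0,0],[0,0,0,0]]}}

```text
clock: 7.5
position: [527.4, 179.8, 70.6]
tcp_rot: [3.141, -0.0, 1.569]
force: [0.6, -0.2, 0.1]
gripper_width: 85.3
grasp_force: 0.0
```

Call:
{"op": "send_rows", "data": {"motion": [[0,0,0,0],[0,0,0,0],[0,0,0,0],[0,0,0,0],[0,0,0,0],[0,0,0,0]], "hand": 0.4, "squeeze": 30}}

```text
clock: 8.1
position: [527.3, 180.3, 70.7]
tcp_rot: [3.141, -0.0, 1.57]
force: [-2.7, -0.1, 6.4]
gripper_width: 47.1
grasp_force: 32.0
```

Call:
{"op": "send_rows", "data": {"motion": [[0,0,0,-5.6],[0,0,0,-5.6],[0,0,0,-5.6],[0,0,0,-5.6],[0,0,0,-5.6],[0,0,0,-5.6],[0,0,0,-5.7],[0,0,0,-5.7]]}}

```text
clock: 8.9
position: [527.0, 180.2, 70.7]
tcp_rot: [3.141, 0.0, 2.36]
force: [-4.3, -1.4, 7.4]
gripper_width: 47.0
grasp_force: 32.2
```

Call:
{"op": "send_rows", "data": {"motion": [[0,0,0,0],[0,0,0,0]]}}

```text
clock: 9.1
position: [527.0, 180.2, 70.7]
tcp_rot: [3.141, 0.0, 2.356]
force: [-3.2, -0.6, 6.9]
gripper_width: 47.1
grasp_force: 32.2
```

```bash
python3 - <<'E'
from h import *
print(arm.get_obs()['wrist_torque'])
a=arm.camera("scene")[130:250,310:450]; b=arm.camera("wrist")
b=b[120:420,150:500]
a=cv2.resize(a,(350,300),interpolation=cv2.INTER_CUBIC)
cv2.imwrite("pics/t2.png",np.vstack([a,b])[...,::-1][:600])
E
```

```text
[ 0.03126171  0.70125001 -0.00086384]
```

View pics/t2.png

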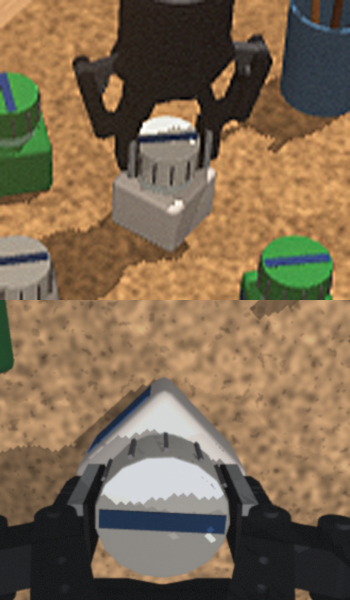

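Now the stripe has turned with the gripper (horizontal in the wrist view), but the jar kept its bench orientation with its corner towards the scene camera. So this cap is loose. I'll lift the jar over the first one and carry it to the tray.

Call:
{"op": "send_rows", "data": {"motion": [[0,0,0,0],[0,0,-0.01,0],[0,0,-0.02,0],[0,0,-0.03,0],[0,0,-0.03,0],[0,0,-0.025,0],[0,0,-0.01,0],[0,0,0,0]], "squeeze": 45}}

```text
clock: 10.0
position: [527.7, 180.3, 196.0]
tcp_rot: [3.14, 0.001, 2.355]
force: [0.8, -0.3, -4.6]
gripper_width: 46.5
grasp_force: 47.8
```

Call:
{"op": "send_rows", "data": {"motion": [[-0.0068,-0.0075,0,0],[-0.0137,-0.0149,0,0],[-0.0205,-0.0224,0,0],[-0.0205,-0.0224,0,0],[-0.0205,-0.0224,0,0],[-0.0205,-0.0224,0,0],[-0.0205,-0.0224,0,0]]}}

```text
clock: 10.7
position: [517.3, -3.5, 193.1]
tcp_rot: [-3.14, -0.002, 2.355]
force: [-0.2, 0.2, -3.7]
gripper_width: 46.6
grasp_force: 47.8
```

Call:
{"op": "send_rows", "data": {"motion": [[-0.0205,-0.0224,0,0],[-0.0205,-0.0224,0,0],[-0.0205,-0.0224,0,0],[-0.0205,-0.0224,0,0],[-0.0205,-0.0224,0,0],[-0.0137,-0.0149,0,0],[-0.0068,-0.0075,0,0],[0,0,0,0]]}}

```text
clock: 11.5
position: [509.7, -184.7, 193.6]
tcp_rot: [-3.141, -0.002, 2.354]
force: [-0.5, 0.8, -5.3]
gripper_width: 46.8
grasp_force: 47.6
```

```bash
python3 - <<'E'
from h import *
o=arm.get_obs(); print(o['clock'],o['position'],o['gripper_width'],togo(o,[511,-184,85]))
b=arm.camera("wrist"); cv2.imwrite("pics/c1.png",b[...,::-1])
E
```

```text
11.5 [ 509.67533655 -184.72956326  193.59685267] 46.78637170225862 [ -0.4   1.5 108.6   0. ]
```

View pics/c1.png

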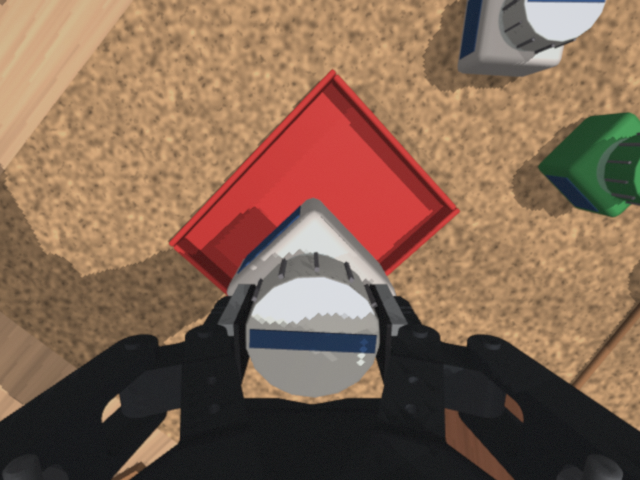

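The jar hangs upright and square with the tray, and the tray corners at (334,72), (457,210) and (172,242) are around it. I'll lower it.

Call:
{"op": "send_rows", "data": {"motion": [[0,0,0.01,0],[0,0,0.02,0],[0,0,0.025,0],[0,0,0.025,0],[0,0,0.02,0],[0,0,0.008,0],[0,0,0.003,0],[0,0,0,0]]}}

```text
clock: 12.35
position: [510.8, -183.4, 83.9]
tcp_rot: [3.142, 0.0, 2.356]
force: [0.4, -0.2, -4.8]
gripper_width: 46.8
grasp_force: 47.7
```

Call:
{"op": "send_rows", "data": {"motion": [[0,0,0.001,0],[0,0,0.001,0],[0,0,0.001,0],[0,0,0,0]]}}

```text
clock: 12.75
position: [510.7, -183.9, 81.0]
tcp_rot: [3.141, 0.0, 2.355]
force: [0.3, 0.4, -3.6]
gripper_width: 46.8
grasp_force: 47.7
```

Call:
{"op": "send_rows", "data": {"motion": [[0,0,0.001,0],[0,0,0.001,0],[0,0,0.001,0],[0,0,0.001,0],[0,0,0,0]]}}

```text
clock: 13.25
position: [510.5, -183.8, 76.6]
tcp_rot: [-3.141, -0.0, 2.355]
force: [-0.6, -0.3, -4.7]
gripper_width: 46.7
grasp_force: 47.7
```

Call:
{"op": "send_rows", "data": {"motion": [[0,0,0.0005,0],[0,0,0.0005,0],[0,0,0,0]]}}

```text
clock: 13.55
position: [510.8, -184.0, 76.0]
tcp_rot: [-3.142, 0.001, 2.355]
force: [-0.5, -0.4, -1.3]
gripper_width: 46.7
grasp_force: 48.3
```

Call:
{"op": "send_rows", "data": {"motion": [[0,0,0.0004,0],[0,0,0,0],[0,0,0,0]]}}

```text
clock: 13.85
position: [510.8, -184.2, 75.9]
tcp_rot: [-3.141, 0.001, 2.355]
force: [-3.3, -1.2, 5.3]
gripper_width: 46.5
grasp_force: 48.8
```

Call:
{"op": "send_rows", "data": {"motion": [[0,0,0,0],[0,0,0,0],[0,0,0,0],[0,0,0,0],[0,0,0,0],[0,0,0,0]], "hand": 1}}

```text
clock: 14.45
position: [510.6, -183.8, 75.4]
tcp_rot: [3.142, -0.0, 2.355]
force: [0.7, -0.3, 0.1]
gripper_width: 85.5
grasp_force: 0.0
```

Call:
{"op": "send_rows", "data": {"motion": [[0,0,-0.01,0],[0,0,-0.03,0],[0,0,-0.04,0],[0,0,-0.04,0],[0,0,-0.02,0],[0,0,0,0]]}}

```text
clock: 15.05
position: [512.3, -184.7, 219.4]
tcp_rot: [3.14, 0.006, 2.355]
force: [0.1, -0.3, -0.5]
gripper_width: 85.5
grasp_force: 0.0
```

```bash
python3 look.py w6; python3 -c "
from h import *
a=arm.camera('scene');b=cv2.imread('pics/w6.png')[...,::-1]
cv2.imwrite('pics/f.png',np.hstack([a[120:440,120:460],b[80:400,100:540]])[...,::-1])"
```

```text
15.1 [ 511.5 -184.3  217.3] [3.141e+00 3.000e-03 2.355e+00] [-0.48  0.34 -0.17  1.06  0.    0.31]
[505   1  69  12 785] [538.   7.] [508.5  20.8] 44.3 len 43.2 [147.2 142.8 135.3   0. ]
[610 159  30  33 322] [625. 176.] [639.5   1.8] -84.8 len 25.7 [ 41.2 222.1 135.3   0. ]
[281 231  60  11 467] [310. 236.] [ 511.9 -186.4] 41.8 len 43.8 [ -1.8  -1.3 135.3   0. ]
```

View pics/f.png

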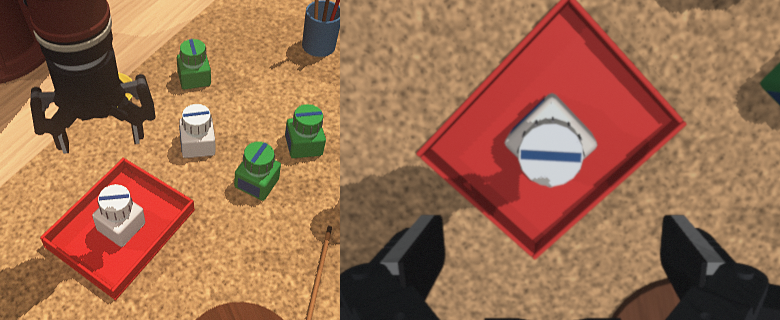

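The loose jar stands upright in the middle of the tray, the tight one stands at 45° in its place, and the gripper is clear of both.

```bash
python3 -c "
from cell import arm
print(arm.finish_job())"
```

```text
the job is handed in; nothing more can be done
None
```

I checked both caps and handed the job in: the white jar farther from the tray had a loose cap and now stands upright in the red tray, while the nearer jar's cap was tight, so I left it standing in its place, turned about 45°.

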